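# Set the downdraft sanding table to fan speed 4 and start it

## Task

Get the downdraft table ready for sanding a print: with a fingertip, push the black fan selector round click by click until it rests at setting 4 (the fourth bar clockwise after the round off mark), and only then press the green start button fully in and let it come up again. Push the selector from one side at a time, never pinching it between the fingers. Leave the red stop button alone, and leave the prints, the sanding block and the other things where they are.

Things in the scene. Friction and masses are not known exactly. Their poses are not given: they have to be found in the camera images.
- extractor: fixed white downdraft sanding table, 360 (x) by 480 (y) by 118 mm high; origin at the centre of its underside on the work surface, x to its back, y to its left. A dark control strip, top 118 mm up, 93 mm deep, runs along its front (-x) edge, middle line at x = -132.5 mm; behind it is the slotted steel grille, 117 mm up, with a lip 18 mm high at the back and 10 mm at the sides
- dial (a joint): angle of the black fan selector, rad, growing clockwise seen from above. Seven click positions pi/6 apart: 0 = off (ring mark), pi/6 = setting 1 .. pi = setting 6; setting 4 = 2.094. The pointer is along the table's +y at 0, its +x at pi/2. It springs to the nearest position: 0.1 N m (4 N at 24 mm from the axis) takes it past halfway, then it jumps on to the next by itself. Stops just beyond 0 and pi
- dial_center (a point): point on the selector's upright axis at the top of its grip, 39 mm above the control strip, at y = +115 mm on the strip's middle line. The frame turns with the selector: x along the grip to the pointer end, z up. A straight black bar grip, 14 mm thick (6 mm in its top 3 mm), from 27 mm behind the axis to 33 mm before it, stands on a round grey skirt 52 mm across, whose top is 27 mm below this point
- dial_pointer (a point): the pointer end of the selector's bar grip, at its top edge, 33 mm from the axis; the bar has a white line on top from the axis to this end. Nothing fixed stands higher than 5 mm above the strip within 120 mm of the axis, save the selector
- dial_left_side: left side wall of the bar grip, seen from above looking towards the pointer end: outer face 7 mm left of the axis, 54 mm long, 12 to 36 mm above the control strip (axes as dial_center, origin on the axis 3 mm above the strip). Pushing on it in front of the axis turns the selector clockwise
- dial_right_side: right side wall of the bar grip, outer face 7 mm right of the axis, otherwise as dial_left_side. Pressing both sides at once counts as pinching
- start (a joint): travel of the green start button, m: 0 up, 0.006 fully in, downwards. A spring pushes it up again: 1.5 N at the beginning, 5 N fully in
- start_top (a point): middle of the top of the green start button, 32 mm across, 22 mm above the control strip when up, at y = -55 mm on the strip's middle line; its round metal collar is 48 mm across and 12 mm high
- stop (a joint): travel of the red stop button, built like the green one; must stay up
- stop_top (a point): middle of the top of the red stop button, at y = -155 mm on the strip's middle line
- red_dome: red dome print, 86 mm across, 31 mm high, loose on the grille; origin under its centre
- elephant: orange elephant print, 105 mm long (x, head at +x), 50 mm wide over the ears, 61 mm high, loose on the grille; origin under its belly, 34 mm from its tail end
- lattice_pot: white openwork round pot, 82 mm across, 65 mm high, loose on the grille; origin under its centre
- sanding_block: cork sanding block, 90 (x) by 50 by 26 mm, loose on the grille; origin under its centre
- phone_case: blue phone case, an open shell 145 (x) by 74 by 11 mm, loose on the work surface to the right; origin under its centre
- tripod: brown three-legged print, about 126 mm across, 86 mm high, loose on the work surface to the left; origin under its centre
- pen_holder: white cluster of tubes with a marker, 76 mm across, 85 mm high (135 mm with the marker), loose on the work surface to the left; origin under its centre

How it is judged:
On the way, in this order (a step that is already met when the one before it is completed fails the run):
1. the selector rests at setting 4 (value of joint dial between 1.97 and 2.22 rad and velocity of joint dial between -0.3 and 0.3 rad/s), for 0.2 s.
2. the green start button is pressed fully in (value of joint start above 0.005 m), for 0.05 s.
3. the green start button has come up again (value of joint start below 0.001 m), for 0.1 s.
At the end, for the whole second after the job is handed in: The selector is at rest in the click of setting 4 (within about 0.12 rad of 2.094), both buttons are up (within 1 mm), and every loose thing is within 20 mm of where it started (value of joint dial between 1.97 and 2.22 rad and velocity of joint dial between -0.1 and 0.1 rad/s and value of joint each of start, stop below 0.001 m and distance of each of red_dome, elephant, lattice_pot, sanding_block, phone_case, tripod, pen_holder from where it was at the start of the episode below 0.02 m); the robot touches nothing.
It fails at once if the start button is pressed (more than 2.5 mm) while the selector is not at setting 4 (value of joint start above 0.0025 m and not (value of joint dial between 1.97 and 2.22 rad)).
It fails at once if the red stop button is pressed (more than 2.5 mm) (value of joint stop above 0.0025 m).
It fails at once if the selector's grip is pinched: both its sides pressed at once by the fingers (more than 1.5 N each) (contact force between the fingers and dial_left_side above 1.5 N and contact force between the fingers and dial_right_side above 1.5 N).
It fails at once if a loose thing (print, sanding block, phone case, tripod, pen holder) is lifted or shifted more than 20 mm (distance of any of red_dome, elephant, lattice_pot, sanding_block, phone_case, tripod, pen_holder from where it was at the start of the episode above 0.02 m).
It also fails if it takes over 51 s, if anything falls off the work surface, if the arm or the gripper's body presses on something with over 40 N, if the wrist force passes 120 N, or if a joint passes its speed limit or range.

## Robot

A 6-joint arm with a two-finger parallel gripper is mounted at the origin on the work surface. World frame = base frame: x ahead of the robot, y to its left, z up, the work surface at z = 0. Lengths are in m, angles in rad, forces in N, time in s.
With the tool pointing down it reaches from about 0.35 to 0.875 m from the base axis. Payload 15.5 kg.
Tool frame: the origin (TCP) lies at the very end of the fingers, on their centre line; the grasp point (between the pads) lies env.grip_depth behind it (env.grip_depth is the distance from the TCP to the grasp point, in m); z points along the fingers, y is the direction in which the jaws open and shut (so a half turn about z gives the same grasp; the last joint's range is limited). The gripper opens to 85 mm and grips with 20 to 120 N. Pads are 22 mm wide; open, the fingers measure 114 mm over their backs; the gripper's body (76 mm by 85 mm) begins 54 mm behind the grasp point. The pads swing forward as they close: fully open they stand 13 mm farther back than shut.
Start: joints at [1.248, 0.494, 1.345, -0, 1.302, -0.096], TCP at [0.141, 0.609, 0.231] pointing down, gripper open.
Joint ranges: [-2.91, 2.91], [-0.82, 2.16], [0.22, 2.67], [-1.22, 4.37], [0.12, 2.79], [-3.08, 3.08]. Speed limits (rad/s): [1.89, 1.89, 2.57, 3.01, 3.01, 3.01].

## Interface

Orientations are given as a unit quaternion [x, y, z, w].
In Python, from rig import env gives the robot as it stands. Calls block until the motion is done:
- env.move_ptp(position, orientation): joint-space move of the TCP to a pose.
- env.move_l(position, attitude=None, rate=0.15, force_limit=None): straight line of the TCP; attitude=None keeps the orientation; rate is the mean speed in m/s. With force_limit (N) it stops when the force on the tool has changed by that much, and returns True; else False.
- env.move_j(angles): joint-space move.
- env.grip(opening, newtons=None): finger opening in m; newtons is the grip in N (None keeps the last); returns when the fingers have stopped.
- env.sleep(seconds).
- env.solve_ik(position, orientation): joint angles nearest the present ones, or None.
- env.observe(): the state.
- env.read_camera(name): name is "scene" or "top"; returns a dict with "img" (400x640x3 uint8, blue, green, red), "fov_y" (degrees; the focal length in pixels is half the picture's height over the tangent of half this angle, whatever the lens; pixels are square), "cx", "cy" (the principal point, pixels), "D" ([k1, k2, p1, p2, k3] as OpenCV has them; the pictures are not rectified), "cam_to_world" (4x4, takes a point from camera to world coordinates). Camera axes: x right, y down, z forward; pixel columns grow to the right and rows downward; lengths in m; the calibration is good to about 2 mm. A picture is of the moment at which its call begins. There is no depth.
A pose or a line that the arm cannot do raises env.IKError and nothing moves.
- env.hand_in(): hands the job in, once; it reports no verdict.
The state is a dict: "t": time; "joint_positions": joint angles; "joint_velocities": joint speeds; "tau": joint torques, N m; "ee_pos": TCP position; "tool_rot": TCP orientation; "wrist_force": force on the tool from outside, world axes, zero at the start; "ft_torque": the same for the moment, N m; "opening": finger opening in m.
Only numpy, scipy, OpenCV 4.12 (cv2) and the standard library are available. Lean on these libraries where they do the work, as an engineer would, in place of code of your own. Each camera call takes 0.05 s, during which the arm holds its last target. There are 200 camera calls.

## Working session

There is one attempt and no reset: what is moved stays moved. The work goes in short steps, each a Python script; the robot and the scene stay as the last script left them, time stands still between calls to the robot, and variables do not carry over. Pictures are saved under pics/ and viewed, about 8 in all and at most 12, crops included, and the job is handed in when it is done.

```bash
mkdir -p pics; ls; python3 - <<'E'
from rig import env
import cv2,numpy as np
for n in ("top","scene"):
    c=env.read_camera(n); cv2.imwrite(f"pics/{n}0.png",c["img"])
    print(n,c["fov_y"],c["cx"],c["cy"],c["D"],np.round(c["cam_to_world"],4).tolist())
o=env.observe(); print(o["t"],o["ee_pos"],o["tool_rot"],o["opening"],env.grip_depth)
E
```

```text
pics
top 46.05906047981223 316.69003901669925 205.02856060366761 [-0.05320556  0.          0.          0.          0.        ] [[0.008, -0.991, 0.1338, 0.4463], [-0.9999, -0.0099, -0.0131, 0.0349], [0.0143, -0.1337, -0.9909, 1.3525], [0.0, 0.0, 0.0, 1.0]]
scene 45.12134355925459 316.4273289842708 193.58676825018216 [-0.0144164  0.         0.         0.         0.       ] [[-0.1407, 0.6907, -0.7093, 1.3904], [0.99, 0.0924, -0.1065, 0.1337], [-0.008, -0.7172, -0.6968, 0.9038], [0.0, 0.0, 0.0, 1.0]]
0.1 [0.14043393 0.60867796 0.23073914] [ 1.13163615e-01  9.93576201e-01 -5.60887086e-04 -1.21734089e-04] 0.08550264059469825 0.0187
```

View pics/top0.png

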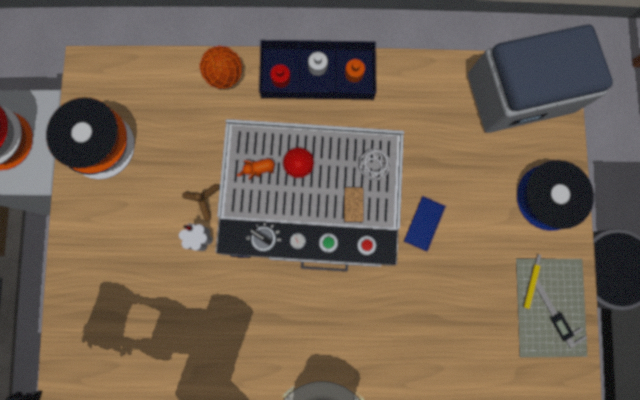

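View pics/scene0.png

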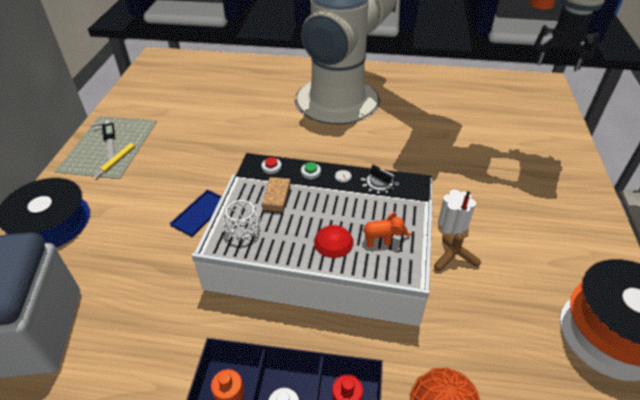

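Top view: dial near (263,238), gauge (298,241), start near (328,242), stop near (367,245). The marker and pen holder are at (192,236). I'll zoom in on the dial and buttons and compute positions.

```bash
cat > h.py <<'E'
import cv2,numpy as np
from rig import env
def ray(c,px):
    f=200/np.tan(np.radians(c["fov_y"]/2)); K=np.array([[f,0,c["cx"]],[0,f,c["cy"]],[0,0,1.]])
    u=cv2.undistortPoints(np.array([[px]],float),K,np.array(c["D"],float))[0,0]
    T=np.array(c["cam_to_world"]); return T[:3,3],T[:3,:3]@[u[0],u[1],1]
def back(c,px,z):
    o,d=ray(c,px); return o+d*(z-o[2])/d[2]
def proj(c,P):
    f=200/np.tan(np.radians(c["fov_y"]/2)); K=np.array([[f,0,c["cx"]],[0,f,c["cy"]],[0,0,1.]])
    M=np.linalg.inv(np.array(c["cam_to_world"]))
    return cv2.projectPoints(np.array(P,float),cv2.Rodrigues(M[:3,:3])[0],M[:3,3],K,np.array(c["D"],float))[0][:,0]
E
python3 - <<'E'
from h import *
c=env.read_camera("top"); s=env.read_camera("scene")
def blob(c,lo,hi,box):
    hsv=cv2.cvtColor(c["img"],cv2.COLOR_BGR2HSV); m=cv2.inRange(hsv,lo,hi); x0,y0,x1,y1=box
    yy,xx=np.nonzero(m[y0:y1,x0:x1]); return (xx.mean()+x0,yy.mean()+y0),len(xx)
for cc,bg,br in((c,(315,230,342,256),(352,232,382,258)),(s,(298,158,325,182),(258,153,285,176))):
    g,n=blob(cc,(45,80,40),(85,255,255),bg)
    r,k=blob(cc,(0,120,60),(8,255,255),br)
    print(g,n,back(cc,g,.138)[:2],r,k,back(cc,r,.138)[:2])
for p in((218,253),(396,263),(228,122),(403,131)): print(p,back(c,p,.118))
print("dial skirt",back(c,(263,238),.13))
a=cv2.resize(c["img"][215:270,205:285],None,fx=9,fy=9,interpolation=cv2.INTER_CUBIC)
cv2.imwrite("pics/z1.png",a)
a=cv2.resize(s["img"][155:205,340:420],None,fx=9,fy=9,interpolation=cv2.INTER_CUBIC)
cv2.imwrite("pics/z2.png",a)
E
```

```text
(np.float64(328.0531914893617), np.float64(242.12765957446808)) 94 [ 0.51408628 -0.01122712] (np.float64(366.725), np.float64(244.6125)) 80 [ 0.50850296 -0.11117646]
(np.float64(310.30555555555554), np.float64(166.33333333333334)) 108 [ 0.5189349  -0.01137754] (np.float64(270.7669902912621), np.float64(161.4757281553398)) 103 [ 0.51372485 -0.11033974]
(218, 253) [0.48406707 0.27534327 0.118     ]
(396, 263) [ 0.46204754 -0.19019118  0.118     ]
(228, 122) [0.83810585 0.26122243 0.118     ]
(403, 131) [ 0.81868052 -0.21467144  0.118     ]
dial skirt [0.52368231 0.15744047 0.13      ]
```

View pics/z1.png

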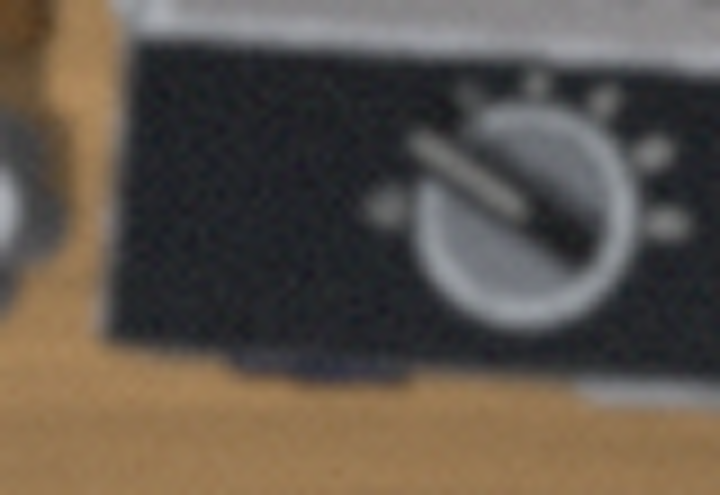

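View pics/z2.png

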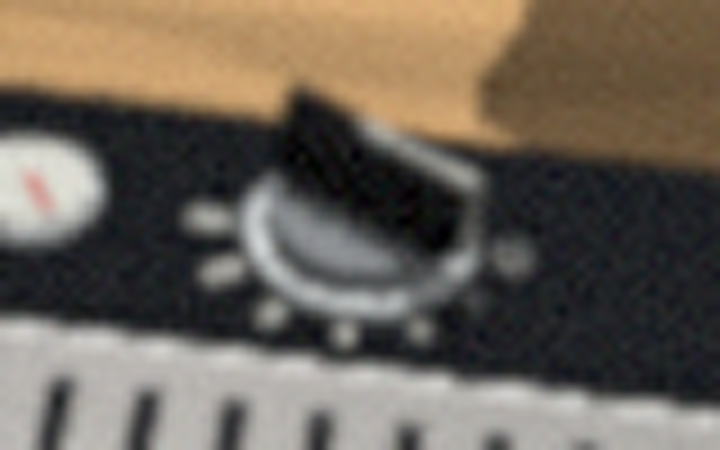

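The bar points to the first bar after the off ring, so the dial is at setting 1. Start and stop come out about 100 mm apart, as they should be, and table yaw is about -0.05 rad. That puts the dial axis near (0.5245, 0.158). I'll approach the left side of the bar with the fingers shut, tool y along the bar.

```bash
cat >> h.py <<'E'
PSI=-0.05; C=np.array([0.5245,0.158]); START=np.array([0.5165,-0.0113])
def quat(h):            # tool down, tool y at heading h
    a=(h+np.pi/2)/2; return [np.cos(a),np.sin(a),0,0]
def pose(deg,off,z,r=25): # pusher centre off mm left of the axis plane, r mm out, dial angle deg
    p=PSI+np.pi/2-np.radians(deg)
    u=np.array([np.cos(p),np.sin(p)]); n=np.array([-u[1],u[0]])
    xy=C+u*r/1e3+n*off/1e3
    return [xy[0],xy[1],z],quat(p)
E
python3 - <<'E'
from h import *
for d,o in((30,34),(55,18),(115,18)):
    j=env.solve_ik(*pose(d,o,.138)); print(d,None if j is None else np.round(j,2))
env.grip(0.0)
env.move_ptp(*pose(30,34,.20))
env.move_l(*pose(30,34,.138),rate=.1)
env.sleep(.2)
o=env.observe(); print(o["t"],o["ee_pos"],o["opening"],o["wrist_force"])
hit=env.move_l(*pose(30,14,.138),rate=.02,force_limit=2)
o=env.observe(); n=np.array(pose(30,1,0)[0])-pose(30,0,0)[0]; n/=np.linalg.norm(n)
print(hit,o["t"],o["ee_pos"],"off",(np.array(o["ee_pos"])-pose(30,0,.138)[0])@n*1e3,o["wrist_force"])
a=np.hstack([cv2.resize(env.read_camera(k)["img"][y:y+60,x:x+70],None,fx=5.7,fy=5.7,interpolation=cv2.INTER_CUBIC) for k,x,y in(("top",230,205),("scene",345,145))])
cv2.imwrite("pics/t1.png",a)
E
```

```text
30 [ 0.26  0.5   1.65 -0.    1.   -0.74]
55 [ 0.23  0.52  1.6  -0.    1.02 -0.33]
115 [ 0.18  0.53  1.57 -0.    1.04  0.67]
3.925 [0.50984268 0.1975648  0.13860042] -5.549696797261927e-05 [ 0.10658779 -0.22432586  0.00190151]
True 4.65 [0.52195507 0.18922522 0.13768114] off 19.082250093145806 [0.09324693 0.75146796 0.60208292]
```

View pics/t1.png

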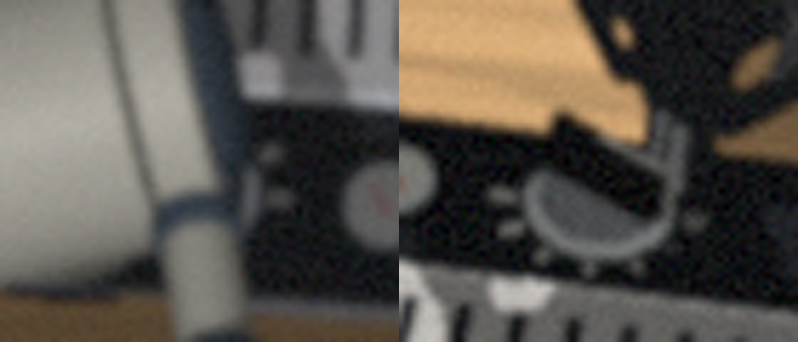

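The scene view shows the fingertip against the left side of the bar near its pointer end. Touch came at 19 mm where I expected 18, so the estimate holds. Pushing the first click.

```bash
python3 - <<'E'
from h import *
env.move_l(*pose(42,18,.138),rate=.03)
print(env.observe()["wrist_force"])
env.move_l(*pose(53,18,.138),rate=.03); env.sleep(.3)
o=env.observe(); print(o["t"],o["ee_pos"],pose(53,18,.138)[0],o["wrist_force"])
a=np.hstack([cv2.resize(env.read_camera(k)["img"][y:y+60,x:x+70],None,fx=5.7,fy=5.7,interpolation=cv2.INTER_CUBIC) for k,x,y in(("top",230,205),("scene",345,145))])
cv2.imwrite("pics/t2.png",a)
E
```

```text
[-0.08898283 -0.52726482  0.06979463]
5.8167 [0.53494309 0.18693667 0.13798172] [np.float64(0.5350922310719751), np.float64(0.18692757578709082), 0.138] [ 0.17167078 -0.88290868  0.3333047 ]
```

View pics/t2.png

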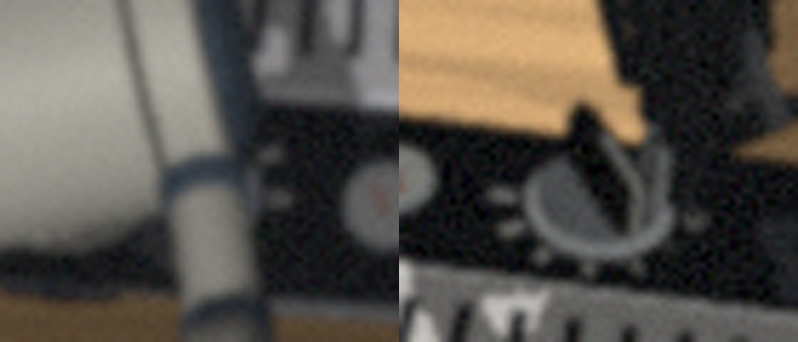

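The dial jumped to setting 2: the pointer end is at (640,235), facing the second bar at (638,268). Next click to setting 3, then look again at setting 4.

```bash
python3 - <<'E'
from h import *
for d in (72,83,102,113):
    env.move_l(*pose(d,18,.138),rate=.03)
    if d in(83,113): env.sleep(.3)
    o=env.observe(); print(d,o["t"],np.round(o["wrist_force"],2))
env.move_l(*pose(113,30,.138),rate=.1)
env.move_l(*pose(113,30,.24),rate=.2); env.sleep(.1)
a=np.hstack([cv2.resize(env.read_camera(k)["img"][y:y+60,x:x+70],None,fx=5.7,fy=5.7,interpolation=cv2.INTER_CUBIC) for k,x,y in(("top",230,205),("scene",345,145))])
cv2.imwrite("pics/t3.png",a)
E
```

```text
72 6.4083 [-0.54  0.13 -0.02]
83 7.0583 [ 0.52  0.44 -0.38]
102 7.55 [ 1.09  1.04 -0.16]
113 8.2 [-0.03 -0.11 -0.46]
```

View pics/t3.png

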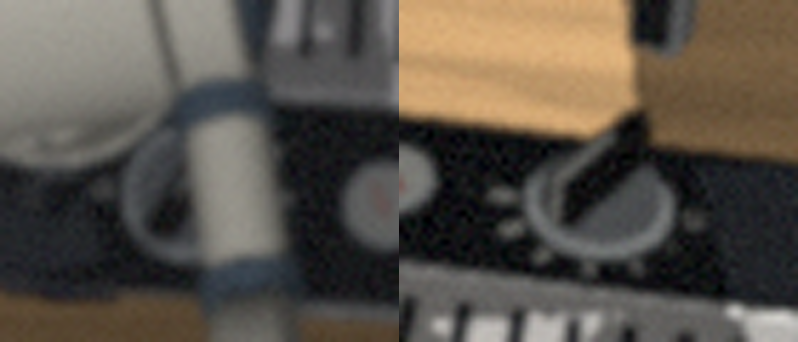

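The selector looks to be at setting 4, pointing at the bar at (540,257). I'll move above the start button and compare with the projected 90/120/150° pointer ends before pressing.

```bash
python3 - <<'E'
from h import *
env.move_ptp([*START,.20],quat(PSI)); 
print(env.observe()["t"],env.observe()["ee_pos"])
ims=[]
for k,x,y in(("top",230,205),("scene",345,145)):
    c=env.read_camera(k); a=cv2.resize(c["img"][y:y+60,x:x+70],None,fx=5.7,fy=5.7,interpolation=cv2.INTER_CUBIC)
    for d,col in((90,(0,0,255)),(120,(0,255,0)),(150,(255,255,0))):
        p=[pose(d,0,.157,r)[0] for r in(33,)]
        for q in proj(c,p): cv2.circle(a,tuple(int(v) for v in (q-[x,y]+.5)*5.7),4,col,1)
    ims.append(a)
cv2.imwrite("pics/t4.png",np.hstack(ims))
E
```

```text
10.125 [ 0.51687903 -0.01087966  0.20002003]
```

View pics/t4.png

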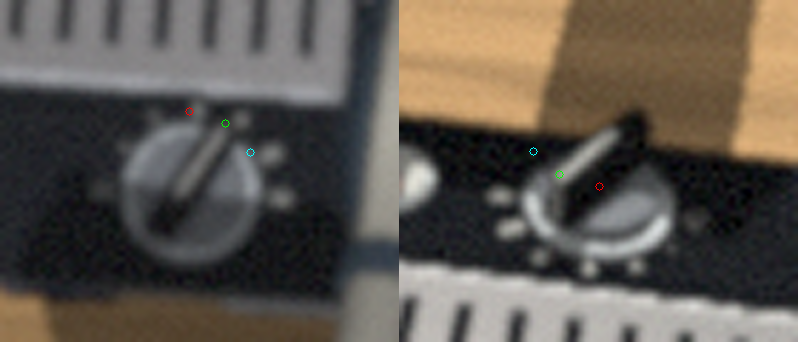

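Both views put the pointer end on the green 120° mark, so it is at setting 4. Pressing start.

```bash
python3 - <<'E'
from h import *
env.move_l([*START,.146],rate=.1); env.sleep(.1)
print(env.observe()["wrist_force"])
h=env.move_l([*START,.130],rate=.02,force_limit=12); o=env.observe(); print(h,o["ee_pos"],o["wrist_force"])
env.sleep(.2); o=env.observe(); print(o["ee_pos"],o["wrist_force"])
env.move_l([*START,.25],rate=.1); env.sleep(.3)
o=env.observe(); print(o["t"],o["ee_pos"],o["wrist_force"])
cv2.imwrite("pics/t5.png",env.read_camera("scene")["img"])
E
```

```text
[-0.1849888  -0.55569793 -0.04555567]
True [ 0.51674269 -0.0113424   0.13385128] [-2.83155085  0.3451689  15.35198441]
[ 0.51675388 -0.01133952  0.1338599 ] [-2.30674805  0.69443469 13.84869076]
13.4583 [ 0.51640676 -0.01128285  0.24975673] [-0.82349054 -0.12963152  0.57748802]
```

View pics/t5.png

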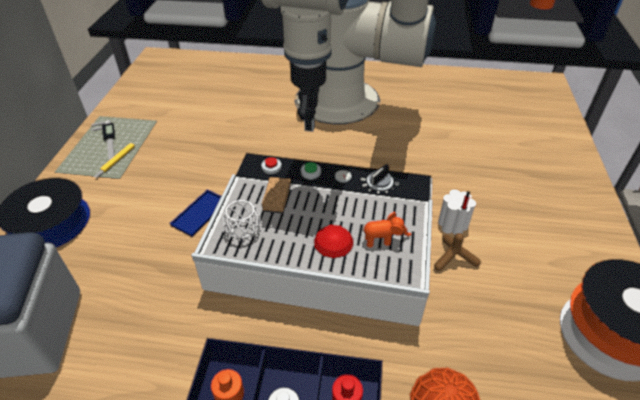

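The button bottomed at z = 0.1339 with about 14 N, against a 5 N spring, so it went fully in. The scene view shows the hand clear, the dial at setting 4 (380,177), and the loose things where they were. Handing in.

```bash
python3 -c "
from rig import env
env.hand_in()"
```

```text
the job is handed in; nothing more can be done
```

I turned the fan selector from setting 1 to setting 4, then pressed the green start button fully in and let it come up. The job is handed in, at about 13.5 s of the 51 s allowed.

- **Selector:** I pushed it three clicks with the closed fingertips, on its left side only. Before I pressed start, both cameras showed the pointer on the projected 120° mark, which is setting 4. The last picture, after pressing, still shows it there.
- **Start button:** it stopped at z = 0.1339, about 6 mm down, with about 14 N against its 5 N spring, so it was fully in. I then raised the hand to z = 0.25, where the wrist force was back near zero. I saw the button come up only in the last picture and did not measure its height.
- **Everything else:** I did not touch the red stop button. By eye, the prints, sanding block and other things look unmoved in the last picture.

No check failed. The one small difference was first touch on the selector, about 1 mm from where I expected it.

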